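Repack the blue-marked gauge kit

ROBOT

A 6-joint arm with a two-finger parallel gripper is mounted at the origin on the work surface. World frame = base frame: x ahead of the robot, y to its left, z up, the work surface at z = 0. Lengths are in m, angles in rad, forces in N, time in s.
With the tool pointing down it reaches from about 0.3 to 0.75 m from the base axis. Payload 8.5 kg.
Tool frame: the origin (TCP) lies between the finger pads; the fingertips stand ahead of it and the grasp point (between the pads) lies 11 mm behind it (arm.tips_ahead is the z of the fingertips in the tool frame, in m); z points along the fingers, y is the line along which they close (so a half turn about z gives the same grasp; the last joint's range is limited). The gripper opens to 85 mm and grips with 20 to 120 N. Pads are 22 mm wide; open, the fingers measure 114 mm over their backs; the gripper's body (76 mm by 85 mm) begins 54 mm behind the grasp point. The pads swing forward as they close: fully open they stand 13 mm farther back than shut.
Start: joints at [-1.526, 0.381, 1.297, -0, 1.464, -0.215], TCP at [0.141, -0.532, 0.239] pointing down, gripper open.
Joint ranges: [-3.11, 3.11], [-0.89, 2.33], [0.22, 2.48], [-1.42, 4.56], [0.17, 2.85], [-2.88, 2.88]. Speed limits (rad/s): [2.39, 2.39, 3.14, 3.14, 3.14, 3.14].

INTERFACE

Orientations are given as a 3x3 rotation matrix whose columns are the frame's x, y, z axes.
In Python, from rig import arm gives the robot as it stands. The module is installed in compiled form; this text tells all that it offers.
- The arm moves only by the tool servo_tool, never from a script. Its argument "series" is a list of rows, each a list of 7 numbers: the turn, a rotation vector about the world's x, y, z in units of 60 degrees (1.0 is 60 degrees), then the shift along the world's x, y, z in units of 0.5 m (1.0 is 0.5 m), then the opening, from 0 (shut) to 1 (fully open). In form: [[ax, ay, az, dx, dy, dz, gripper], ...]. A call has 1 to 8 rows; each row is the pose to reach, as a shift and turn from the pose commanded when the call began; what a row does not reach only later rows make up. A row lasts 1/10 s, in which the tool goes at most 50 mm and 8.59 degrees, less where a joint would pass 70% of its speed; a pose out of reach is approached as far as the arm can. A call with a number of a shift or a turn outside -1 to 1 is refused whole. A call with a gripper value outside its range is refused whole. The fingers move at their own pace and stop on an object; "grip_force" is the grip in N (left out, the last holds). Time passes only in rows, so rows that repeat a pose let the fingers close. It gives the time, the measured TCP pose, the force, the opening and the grip force at its end, in the units of the state.
- arm.get_state(): the state, without advancing time (a new reading comes with each control period).
- arm.capture(name): name is "scene" or "side" or "wrist"; returns a dict with "frame" (384x512x3 uint8, red, green, blue), "fx", "fy", "cx", "cy" (pixels), "world_to_cam" (4x4, takes a point from world to camera coordinates). Camera axes: x right, y down, z forward; pixel columns grow to the right and rows downward; lengths in m; the calibration is good to about 2 mm. A picture is of the moment at which its call begins. There is no depth.
- arm.finish_job(): hands the job in; it is judged then, once.
The state is a dict: "t": time; "qpos": joint angles; "joint_vel": joint speeds; "joint_torque": joint torques, N m; "tcp_pos": TCP position; "orientation": TCP orientation; "wrist_force": force on the tool from outside, world axes, zero at the start; "ft_torque": the same for the moment, N m; "grip_width": finger opening in m; "finger_force": force on a finger pad.
Only numpy, scipy, OpenCV 4.12 (cv2) and the standard library are available. Lean on these libraries where they do the work, as an engineer would, in place of code of your own. Each camera call takes 0.05 s, during which the arm holds its last target. There are 200 camera calls.

TASK

Repack the blue-marked gauge kit into its foam-lined tray: put the blue rod clamp, the blue-topped round base and the yellow carton with the blue band each upright on its own outline in the foam, centred on it and with the clamp's rod and the carton lying lengthwise along their outlines. Leave the orange-marked look-alikes and the red tin where they lie.

Things in the scene. Friction and masses are not known exactly. Their poses are not given: they have to be found in the camera images.
- clamp_blue_center (a point): Blue rod clamp: bright blue block 30 x 28 x 38 mm (along x, y, z) standing on the table, with a steel rod 12 mm thick and 104 mm long through it along x at 19 mm height, and a screw head 18 mm wide and 6 mm high on top: 44 mm high in all. Loose; the block is gripped across its 28 mm sides (along y); about 0.15 to 0.25 kg. This point is on its vertical mid-axis half-way up, 22 mm above its underside; x along the rod, z up.
- base_blue_center (a point): Blue-topped gauge base: upright dark steel cylinder 50 mm across and 42 mm high, whose top 12 mm is bright blue. Loose, gripped across its 50 mm diameter; about 0.3 to 0.55 kg. This point is its centre, 21 mm above its underside; z up.
- carton_blue_center (a point): Yellow carton with blue band: closed yellow carton 72 x 42 x 40 mm (x, y, z), stiff, with a bright blue band round its middle. Loose, gripped across its 42 mm sides (along y); about 0.1 to 0.2 kg. This point is its centre, 20 mm above its underside; x along its length, z up.
- clamp_orange_center (a point): Orange rod clamp, the look-alike: orange block 30 x 28 x 38 mm (along x, y, z) standing on the table, with a steel rod 12 mm thick and 104 mm long through it along x at 19 mm height, and a screw head 18 mm wide and 6 mm high on top: 44 mm high in all. Loose; does not belong to the kit. This point is on its vertical mid-axis half-way up, 22 mm above its underside; x along the rod, z up.
- base_orange_center (a point): Orange-topped gauge base, the look-alike: upright dark steel cylinder 50 mm across and 42 mm high, whose top 12 mm is orange. Loose; does not belong to the kit. This point is its centre, 21 mm above its underside; z up.
- carton_orange_center (a point): Yellow carton with orange band, the look-alike: closed yellow carton 72 x 42 x 40 mm (x, y, z), stiff, with an orange band round its middle. Loose; does not belong to the kit. This point is its centre, 20 mm above its underside; x along its length, z up.
- tin_red_center (a point): Flat dark red tin with a brass-coloured panel on its lid, 80 x 52 x 26 mm (x, y, z); loose, does not belong to the kit. This point is its centre, 13 mm above its underside; x along its length.
- place_clamp: Fixed black foam panel 98 x 140 mm (x, y) in the kit tray, with a pale green outline of the rod clamp: a bar 104 mm long along y, a rectangle at its middle, centred on it. Origin: centre of its underside, 6 mm above the table; its top is 4 mm above the origin. x along the tray, y across it, z up. The tray is fixed and holds the three panels in a row along x, in any order, 98 mm centre to centre, with no dividers.
- place_base: Fixed black foam panel 98 x 140 mm (x, y) in the kit tray, with a pale green outline of the round base: a disc 54 mm across, centred on it. Origin: centre of its underside, 6 mm above the table; its top is 4 mm above the origin. x along the tray, y across it, z up. The tray, aluminium, 330 x 152 mm outside, has a rim 6 mm thick and 28 mm above the table.
- place_carton: Fixed black foam panel 98 x 140 mm (x, y) in the kit tray, with a pale green outline of the carton: a rectangle 76 mm long along y, 46 mm wide, centred on it. Origin: centre of its underside, 6 mm above the table; its top is 4 mm above the origin. x along the tray, y across it, z up. The tray's rim is 70 mm from the panel centres in y, 61 mm beyond the end panels' centres in x.
There are look-alikes about, which are no part of the job. Leave any purple look-alike of the part that bears clamp_blue_center alone. What is shaped like the part that bears carton_blue_center but purple is not meant.

How it is judged:
By the outcome, as a careful person would: the job done as asked, in the order asked, and still so for the second after the job is handed in, with the robot touching nothing.
It also fails if it takes over 83 s, if anything falls off the work surface, if the arm or the gripper's body presses on something with over 40 N, if the wrist force passes 120 N, or if a joint passes its speed limit or range.

## Working session

There is one attempt and no reset: what is moved stays moved. The work goes in short steps, Python scripts to look and compute and a tool call to move; the robot and the scene stay as the last step left them, time stands still between calls to the robot, and variables do not carry over. Pictures are saved under pics/ and viewed, at most 14 in all, crops included, and the job is handed in when it is done.

Besides the shell and the picture viewer there is one more tool, called after "Request:" by a JSON object that holds its "name" and its "arguments", one argument or row to a line. servo_tool: Moves the arm, as the interface text tells. Shifts and turns lie within -1 to 1; 1 stands for 0.5 m of shift or 60 degrees of turn. Its arguments: {"type":"object","properties":{"series":{"type":"array"},"grip_force":{"type":"number"}},"required":["series"]}

```bash
mkdir -p pics; python3 - <<'E'
from rig import arm
import cv2,pickle
s=arm.get_state(); print(s['t'],s['tcp_pos'],s['orientation'],s['grip_width'],arm.tips_ahead)
for n in ['scene','side','wrist']:
    c=arm.capture(n); pickle.dump(c,open(f'pics/{n}0.pkl','wb'))
    cv2.imwrite(f'pics/{n}0.png',cv2.cvtColor(c['frame'],cv2.COLOR_RGB2BGR)); print(n,c['fx'],c['world_to_cam'].round(3).tolist())
E
```

```text
0.0 [ 0.14128925 -0.53126105  0.23872938] [[ 9.66443642e-01  2.56878737e-01 -2.54858582e-05]
 [ 2.56878510e-01 -9.66442648e-01  1.42792536e-03]
 [ 3.42173043e-04 -1.38655615e-03 -9.99998980e-01]] 0.08505542995381497 0.008
scene 460.6546050506655 [[0.495, 0.869, -0.001, -0.332], [0.556, -0.318, -0.768, -0.265], [-0.668, 0.379, -0.64, 1.654], [0.0, 0.0, 0.0, 1.0]]
side 443.1773720614949 [[-0.947, -0.32, -0.012, 0.6], [-0.221, 0.683, -0.696, 0.132], [0.231, -0.657, -0.718, 1.013], [0.0, 0.0, 0.0, 1.0]]
wrist 322.4215992996346 [[0.258, -0.966, -0.003, -0.549], [-0.929, -0.249, 0.275, -0.037], [-0.266, -0.068, -0.961, 0.38], [0.0, 0.0, 0.0, 1.0]]
```

View pics/scene0.png

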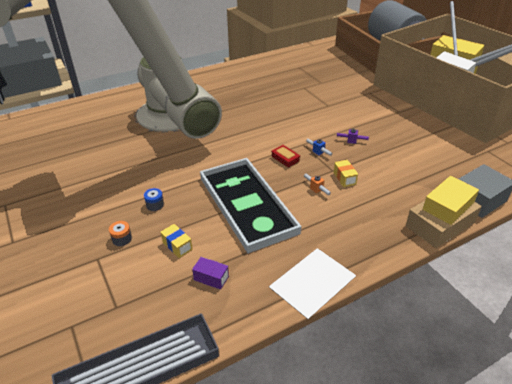

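View pics/side0.png

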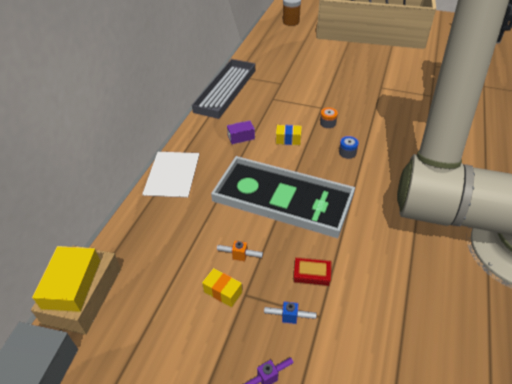

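The scene view has these candidates, as scene pixel / side pixel:
- **Clamps:** blue (318,147)/(290,312), orange (317,184)/(240,250), purple (352,136)/(268,372).
- **Bases:** blue (153,198)/(348,147), orange (120,233)/(328,117).
- **Cartons:** blue band (177,241)/(289,134), orange band (345,173)/(222,287), purple (211,272)/(240,131).
- **Red tin:** (286,155)/(312,271).
- **Outlines:** clamp (233,182)/(320,206), carton (246,202)/(284,196), base (263,224)/(248,186).

I choose the three blue ones and will check them in a close crop.

```bash
cat > h.py <<'E'
import numpy as np,cv2,pickle
from rig import arm
def cap(n,f=None):
    c=arm.capture(n)
    if f: pickle.dump(c,open(f'pics/{f}.pkl','wb'))
    return c
def load(f): return pickle.load(open(f'pics/{f}.pkl','rb'))
def P(c):
    K=np.array([[c['fx'],0,c['cx']],[0,c['fy'],c['cy']],[0,0,1]]); return K@np.array(c['world_to_cam'])[:3]
def proj(c,X):
    X=np.atleast_2d(X); p=np.c_[X,np.ones(len(X))]@P(c).T; return p[:,:2]/p[:,2:]
def tri(c1,u1,c2,u2):
    X=cv2.triangulatePoints(P(c1),P(c2),np.array(u1,float).reshape(2,1),np.array(u2,float).reshape(2,1)).ravel(); return X[:3]/X[3]
def onz(c,uv,z):
    M=P(c); A=M[:,[0,1,3]].copy(); A[:,2]+=M[:,2]*z
    q=np.linalg.solve(A,np.c_[np.atleast_2d(uv),np.ones(len(np.atleast_2d(uv)))].T).T; return q[:,:2]/q[:,2:]
R={'blue':((105,120,50),(125,255,255)),'green':((45,60,120),(80,255,255)),'yellow':((24,140,80),(32,255,255))}
def blobs(c,col,amin=15):
    h=cv2.cvtColor(c['frame'],cv2.COLOR_RGB2HSV); m=cv2.inRange(h,*R[col])
    n,l,s,ce=cv2.connectedComponentsWithStats(m); return [(ce[i].round(1).tolist(),int(s[i,4]),(l==i)) for i in range(1,n) if s[i,4]>=amin]
E
python3 - <<'E'
from h import *
a,b=load('scene0'),load('side0')
for k in ('blue','green'):
  for n,c in (('sc',a),('si',b)): print(k,n,[(x[0],x[1]) for x in blobs(c,k)])
t=[]
for c,L in ((a,[(318,147),(153,198),(177,241)]),(b,[(290,312),(348,147),(289,134)])):
    t.append(np.hstack([cv2.resize(c['frame'][v-30:v+30,u-32:u+32],None,fx=4,fy=4,interpolation=cv2.INTER_CUBIC) for u,v in L]))
cv2.imwrite('pics/crop0.png',cv2.cvtColor(np.vstack(t),cv2.COLOR_RGB2BGR))
E
```

```text
blue sc [([27.9, 4.3], 16), ([317.9, 147.1], 113), ([153.0, 196.3], 146), ([173.5, 237.2], 117)]
blue si [([288.1, 134.5], 108), ([348.5, 144.4], 138), ([289.5, 313.5], 216)]
green sc [([232.3, 181.4], 177), ([246.5, 201.5], 337), ([262.6, 223.8], 257)]
green si [([247.2, 185.1], 258), ([282.5, 195.2], 419), ([319.5, 205.7], 262)]
```

View pics/crop0.png

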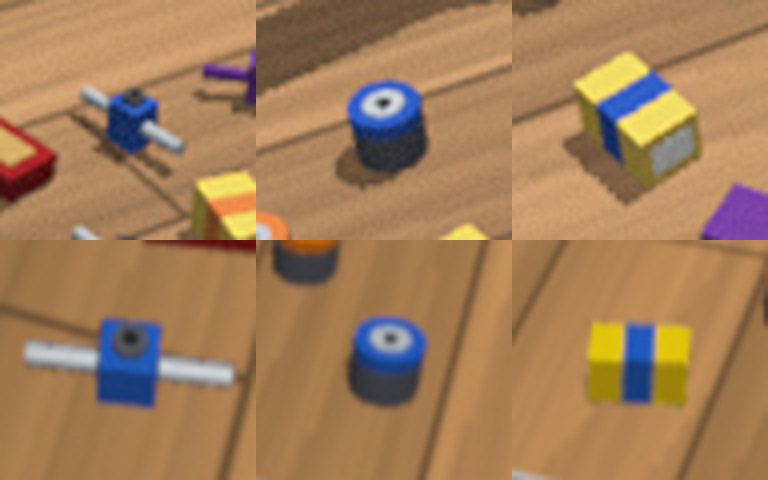

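The crop shows the blue clamp with its screw head at scene (319,141), the blue-topped base with its top centre at (153,193.5), and the blue-banded yellow carton with its top centre at (176,237). These are the right three. Next I triangulate them.

```bash
python3 - <<'E'
from h import *
a,b=load('scene0'),load('side0')
D={'clamptop':((319.2,141),(290.7,306.5)),'rodL':((308,140.5),(265,310)),'rodR':((331,153.5),(316,316)),'base':((153,193.5),(349.5,141.7)),'carton':((176.2,236.7),(289.2,130)),
'pclamp':((232.3,181.4),(319.5,205.7)),'pcart':((246.5,201.5),(282.5,195.2)),'pbase':((262.6,223.8),(247.2,185.1)),
'oclamp':((318,183),(240,247)),'ocart':((345,170),(222,285)),'tin':((286,154),(312,269)),'pucl':((352,135),(268,370)),'obase':((120,228),(328,112)),'pucart':((211,268),(240,128))}
for k,(u,v) in D.items():
    X=tri(a,u,b,v); print(k,X.round(4),(proj(a,X)-u).round(1)[0],(proj(b,X)-v).round(1)[0])
E
```

```text
clamptop [0.4577 0.3302 0.0424] [-0.4 -0.2] [-0.6  0.3]
rodL [0.4759 0.3204 0.0416] [11.6  4.3] [17.6 -9.7]
rodR [0.4425 0.3468 0.0026] [-11.6  -6.1] [-21.6  10.2]
base [ 0.4416 -0.2083  0.0419] [-0.2 -0.2] [-0.2  0.2]
carton [ 0.6173 -0.2133  0.0355] [-0.9 -0.7] [-0.9  0.6]
pclamp [0.4684 0.0196 0.0104] [0.2 0.1] [ 0.2 -0.2]
pcart [0.5662 0.0137 0.0103] [0.1 0.1] [ 0.1 -0.1]
pbase [0.6643 0.0081 0.0106] [-0.1 -0.1] [-0.1  0.1]
oclamp [0.61   0.2168 0.0274] [-1.4 -0.6] [-1.8  0.9]
ocart [0.6072 0.3194 0.031 ] [0. 0.] [ 0. -0.]
tin [0.4413 0.2181 0.0222] [-0.5 -0.2] [-0.7  0.4]
pucl [0.4638 0.4573 0.0268] [-0.4 -0.1] [-0.8  0.3]
obase [ 0.528  -0.325   0.0423] [-0.3 -0.3] [-0.3  0.2]
pucart [ 0.7538 -0.1803  0.0364] [-0.3 -0.2] [-0.3  0.2]
```

```bash
python3 - <<'E'
from h import *
a,b=load('scene0'),load('side0')
L=tri(a,(308,140.5),b,(316,316)); Rr=tri(a,(331,153.5),b,(265,310)); d=Rr-L; print('rod',L.round(4),Rr.round(4),np.degrees(np.arctan2(d[1],d[0])),np.linalg.norm(d))
# carton
def T(c,L,u0,v0,z): return onz(c,[(u0+x/4,v0+y/4) for x,y in L],z)
A=T(a,[(64,88),(118,54),(186,120),(130,153)],145,211,.04); B=T(b,[(82,86),(176,86),(178,124),(78,124)],257,104,.04)
print(A.round(3).tolist(),B.round(3).tolist())
for q in (A,B):
    print(q.mean(0), [np.degrees(np.arctan2(*(q[(i+1)%4]-q[i])[::-1])).round(1) for i in range(4)],[np.linalg.norm(q[(i+1)%4]-q[i]).round(3) for i in range(4)])
from scipy.ndimage import center_of_mass
# yaw of outlines in side+scene via moments on the plane
for c in (a,b):
    for ce,n,m in blobs(c,'green'):
        v,u=np.nonzero(m); p=onz(c,np.c_[u,v],.0102); C=np.cov(p.T); w,V=np.linalg.eigh(C); print(p.mean(0).round(4),np.degrees(np.arctan2(V[1,1],V[0,1])).round(1),np.sqrt(w*12).round(3))
E
```

```text
rod [0.4078 0.3223 0.0184] [0.5072 0.3419 0.0209] 11.136491653906056 0.10138351881154149
[[0.594, -0.241], [0.583, -0.201], [0.657, -0.186], [0.665, -0.226]] [[0.652, -0.221], [0.588, -0.242], [0.575, -0.2], [0.642, -0.178]]
[ 0.62487995 -0.21365049] [np.float64(106.2), np.float64(11.3), np.float64(-78.0), np.float64(-167.9)] [np.float64(0.042), np.float64(0.076), np.float64(0.041), np.float64(0.073)]
[ 0.61428482 -0.2102595 ] [np.float64(-162.3), np.float64(106.8), np.float64(17.8), np.float64(-76.7)] [np.float64(0.068), np.float64(0.044), np.float64(0.07), np.float64(0.044)]
[0.4674 0.0195] 87.1 [0.029 0.09 ]
[0.5655 0.0137] 86.8 [0.049 0.079]
[0.6642 0.0085] 124.8 [0.049 0.05 ]
[0.6644 0.0073] 110.6 [0.048 0.049]
[0.5664 0.0138] 86.8 [0.048 0.078]
[0.4687 0.0199] 86.7 [0.027 0.089]
```

Request:
{"name": "servo_tool", "arguments": {
  "series": [
    [0,0,0,0.6,0.64,0,0.65],
    [0,0,0,0.6,0.64,0,0.65],
    [0,0,0,0.6,0.64,0,0.65],
    [0,0,0,0.6,0.64,0,0.65],
    [0,0,0,0.6,0.64,0,0.65],
    [0,0,0,0.6,0.64,0,0.65],
    [0,0,0,0.6,0.64,0,0.65],
    [0,0,0,0.6,0.64,0,0.65]
  ],
  "grip_force": 40
}}

```text
t: 0.95
tcp_pos: [0.4158, -0.2379, 0.2393]
orientation: [[0.966, 0.257, -0.0], [0.257, -0.966, 0.0], [-0.0, -0.0, -1.0]]
wrist_force: [-0.0, -1.2, 0.7]
grip_width: 0.0553
finger_force: 0.0
```

```bash
python3 - <<'E'
from h import *
s=arm.get_state(); print(s['t'],s['tcp_pos'],s['orientation'].round(3).tolist(),s['grip_width'],arm.tips_ahead)
c=cap('wrist','w1'); print([(x[0],x[1]) for x in blobs(c,'blue',60)])
cv2.imwrite('pics/w1.png',cv2.cvtColor(c['frame'],cv2.COLOR_RGB2BGR))
E
```

```text
0.95 [ 0.41584553 -0.23790496  0.23932357] [[0.966, 0.257, -0.0], [0.257, -0.966, 0.0], [-0.0, -0.0, -1.0]] 0.05526171160364725 0.008
[([234.6, 134.4], 1249)]
```

View pics/w1.png

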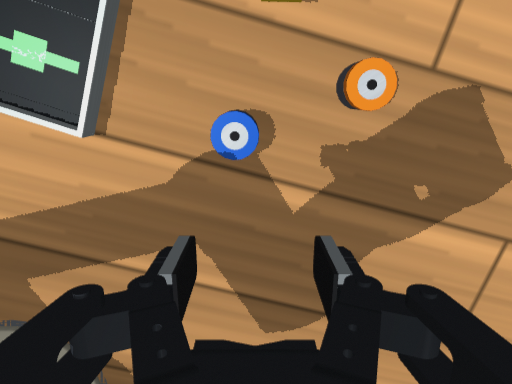

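The wrist view shows the blue-topped base at (235,135), the orange one at (371,84), and the clamp outline at (30,52). I go on over the tray to the clamp.

Request:
{"name": "servo_tool", "arguments": {
  "series": [
    [0,0,0,0.02,0.46,0,0.65],
    [0,0,0,0.02,0.46,0,0.65],
    [0,0,0,0.02,0.46,0,0.65],
    [0,0,0,0.02,0.46,0,0.65],
    [0,0,0,0.02,0.46,0,0.65],
    [0,0,0,0.02,0.46,0,0.65]
  ]
}}

```text
t: 1.6
tcp_pos: [0.4243, -0.0067, 0.2394]
orientation: [[0.965, 0.261, -0.0], [0.261, -0.965, 0.001], [0.0, -0.001, -1.0]]
wrist_force: [-0.1, 0.5, 0.2]
grip_width: 0.0558
finger_force: 0.0
```

```bash
python3 - <<'E'
from h import *
c=load('w1'); print('base',onz(c,[(235,136)],.042))
ce,n,m=blobs(c,'blue',60)[0]; v,u=np.nonzero(m); (x,y),(A,B),_=cv2.fitEllipse(cv2.convexHull(np.c_[u,v].astype(np.float32))); print((x,y),A,B,onz(c,[(x,y)],.042))
c=cap('wrist','w2'); print(arm.get_state()['tcp_pos'])
cv2.imwrite('pics/w2.png',cv2.cvtColor(c['frame'],cv2.COLOR_RGB2BGR))
for ce,n,m in blobs(c,'green',100):
    v,u=np.nonzero(m); p=onz(c,np.c_[u,v],.010); r=cv2.minAreaRect((p*1000).astype(np.float32)); print(ce,n,r)
E
```

```text
base [[ 0.44344652 -0.20999189]]
(234.43470764160156, 134.7008514404297) 47.97611999511719 48.9961051940918 [[ 0.44457164 -0.20911824]]
[ 0.42464686 -0.00839878  0.23934215]
[272.2, 25.6] 3508 ((567.3386840820312, 14.676887512207031), (76.36215209960938, 46.52794647216797), 86.68366241455078)
[241.2, 117.2] 1617 ((469.4066467285156, 20.389358520507812), (104.32613372802734, 32.61247253417969), 86.70435333251953)
```

View pics/w2.png

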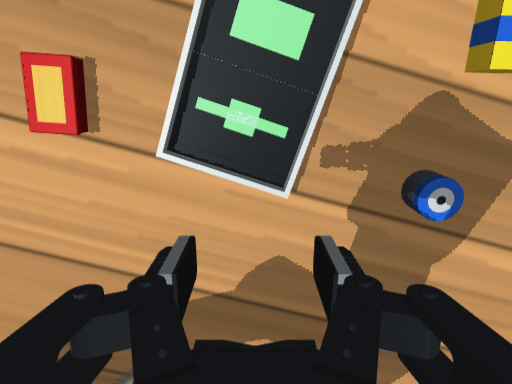

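Here the carton outline is at (272,25), the clamp outline at (241,117), the base at (437,196), and the tin at (53,93). The outline sizes match the text.

Request:
{"name": "servo_tool", "arguments": {
  "series": [
    [0,0,-0.065,0.02,0.66,-0.08,0.65],
    [0,0,-0.065,0.02,0.66,-0.08,0.65],
    [0,0,-0.065,0.02,0.66,-0.08,0.65],
    [0,0,-0.065,0.02,0.66,-0.08,0.65],
    [0,0,-0.065,0.02,0.66,-0.08,0.65],
    [0,0,-0.065,0.02,0.66,-0.08,0.65],
    [0,0,-0.065,0.02,0.66,-0.08,0.65],
    [0,0,-0.065,0.02,0.66,-0.08,0.65]
  ]
}}

```text
t: 2.45
tcp_pos: [0.4351, 0.3223, 0.1981]
orientation: [[0.981, 0.193, -0.001], [0.193, -0.981, -0.0], [-0.001, -0.0, -1.0]]
wrist_force: [-1.0, -0.5, -0.7]
grip_width: 0.0557
finger_force: 0.0
```

```bash
python3 - <<'E'
from h import *
c=load('w1');d=load('w2'); print('base',onz(d,[(441,201)],.042),tri(c,(235,136),d,(441,201)))
c=cap('wrist','w3'); s=arm.get_state(); print(s['tcp_pos'],s['qpos'].round(2))
cv2.imwrite('pics/w3.png',cv2.cvtColor(c['frame'],cv2.COLOR_RGB2BGR))
for ce,n,m in blobs(c,'blue',100): print(ce,n)
E
```

```text
base [[ 0.44272884 -0.2099123 ]] [ 0.44306907 -0.20996606  0.04185111]
[0.43523972 0.32059484 0.19842143] [ 0.42  0.4   1.39 -0.    1.35  1.79]
[250.6, 147.8] 723
```

View pics/w3.png

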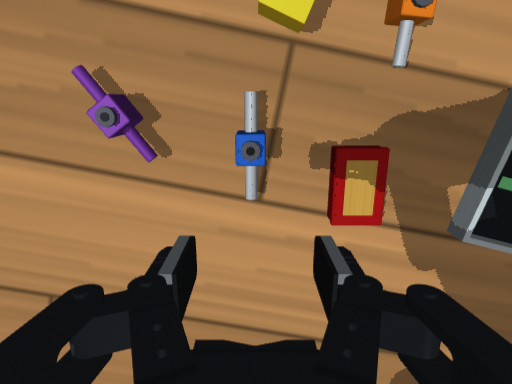

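The blue clamp's screw is at (251,151) and its rod ends are at (251,92) and (251,199). The tin is clear at (358,186).

```bash
python3 - <<'E'
from h import *
c=load('w3'); print(onz(c,[(251,151)],.044)); e=onz(c,[(251,92),(250.5,199)],.022); d=e[0]-e[1]; print(e,e.mean(0),np.degrees(np.arctan2(d[1],d[0])),np.linalg.norm(d))
for n,u in (('scene0',(319.2,141)),('side0',(290.7,306.5))): print(tri(c,(251,151),load(n),u))
s=arm.get_state(); print(s['t'],s['tcp_pos'],s['orientation'][:,0],arm.tips_ahead)
E
```

```text
[[0.45903215 0.33015451]]
[[0.50913032 0.34019466]
 [0.40779457 0.32098512]] [0.45846244 0.33058989] 10.733818123790524 0.10314038910661855
[0.45906265 0.33040114 0.04256848]
[0.45743759 0.32946486 0.0422482 ]
2.5 [0.43523972 0.32059484 0.19842143] [ 0.98139483  0.19199652 -0.00123871] 0.008
```

Request:
{"name": "servo_tool", "arguments": {
  "series": [
    [0,0,-0.005,0.047,0.019,-0.06,0.65],
    [0,0,-0.005,0.047,0.019,-0.14,0.65],
    [0,0,-0.005,0.047,0.019,-0.22,0.65],
    [0,0,-0.005,0.047,0.019,-0.3,0.65],
    [0,0,-0.005,0.047,0.019,-0.345,0.65],
    [0,0,-0.005,0.047,0.019,-0.365,0.65],
    [0,0,-0.005,0.047,0.019,-0.365,0.65],
    [0,0,-0.005,0.047,0.019,-0.365,0.65]
  ]
}}

```text
t: 3.3
tcp_pos: [0.4594, 0.3294, 0.0181]
orientation: [[0.983, 0.185, 0.002], [0.185, -0.983, 0.001], [0.002, -0.0, -1.0]]
wrist_force: [0.1, -0.9, 0.4]
grip_width: 0.0555
finger_force: 0.0
```

Request:
{"name": "servo_tool", "arguments": {
  "series": [
    [0,0,0,0,0,0,0.3],
    [0,0,0,0,0,0,0.2],
    [0,0,0,0,0,0,0.2],
    [0,0,0,0,0,0,0.2],
    [0,0,0,0,0,0,0.2],
    [0,0,0,0,0,0,0.2]
  ],
  "grip_force": 40
}}

```text
t: 3.9
tcp_pos: [0.459, 0.3301, 0.0182]
orientation: [[0.983, 0.186, 0.002], [0.186, -0.983, 0.001], [0.003, -0.0, -1.0]]
wrist_force: [-0.2, -0.5, 6.1]
grip_width: 0.0272
finger_force: 40.3
```

Request:
{"name": "servo_tool", "arguments": {
  "series": [
    [0,0,0,0,0,0.06,0.2],
    [0,0,0,0,0,0.14,0.2],
    [0,0,0,0,0,0.2,0.2],
    [0,0,0.13,0,-0.06,0.2,0.2],
    [0,0,0.26,0.01,-0.14,0.2,0.2],
    [0,0,0.4,0.01,-0.22,0.2,0.2],
    [0,0,0.54,0.02,-0.3,0.2,0.2],
    [0,0,0.68,0.02,-0.38,0.2,0.2]
  ]
}}

```text
t: 4.7
tcp_pos: [0.4685, 0.1413, 0.1172]
orientation: [[0.629, 0.777, 0.001], [0.777, -0.629, -0.0], [0.0, 0.001, -1.0]]
wrist_force: [0.2, -0.2, -1.5]
grip_width: 0.0271
finger_force: 40.2
```

```bash
python3 - <<'E'
from h import *
s=arm.get_state(); print(s['t'],s['tcp_pos'],s['orientation'].round(3).tolist(),np.degrees(np.arctan2(s['orientation'][1,0],s['orientation'][0,0])),s['grip_width'],s['finger_force'],s['wrist_force'],arm.tips_ahead)
E
```

```text
4.7 [0.46852671 0.14130948 0.11718134] [[0.629, 0.777, 0.001], [0.777, -0.629, -0.0], [0.0, 0.001, -1.0]] 51.00713758751837 0.027093805214123988 40.20970702171326 [ 0.23167595 -0.19933565 -1.49613109] 0.008
```

Request:
{"name": "servo_tool", "arguments": {
  "series": [
    [0,0,0.14,0,-0.07,0,0.2],
    [0,0,0.28,0,-0.14,0,0.2],
    [0,0,0.42,0,-0.2,0,0.2],
    [0,0,0.54,0,-0.24,0,0.2],
    [0,0,0.59,0,-0.24,0,0.2],
    [0,0,0.59,0,-0.24,0,0.2],
    [0,0,0.59,0,-0.24,0,0.2]
  ]
}}

```text
t: 5.4
tcp_pos: [0.4684, 0.023, 0.117]
orientation: [[0.07, 0.998, 0.0], [0.998, -0.07, 0.0], [0.0, 0.0, -1.0]]
wrist_force: [0.3, 0.1, -2.9]
grip_width: 0.0273
finger_force: 40.2
```

```bash
python3 - <<'E'
from h import *
c=cap('wrist','w4')
s=arm.get_state(); print(s['t'],s['tcp_pos'],s['orientation'].round(3).tolist(),np.degrees(np.arctan2(s['orientation'][1,0],s['orientation'][0,0])),s['grip_width'])
cv2.imwrite('pics/w4.png',cv2.cvtColor(c['frame'],cv2.COLOR_RGB2BGR))
E
```

```text
5.45 [0.46836301 0.02314364 0.11696384] [[0.07, 0.998, 0.0], [0.998, -0.07, 0.0], [0.0, 0.0, -1.0]] 86.0062555161214 0.027013849589093895
```

View pics/w4.png

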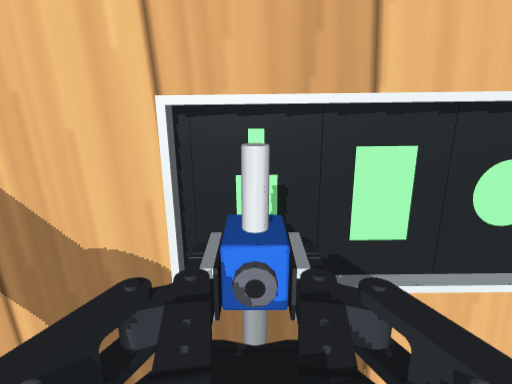

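The clamp is held straight: the screw is at (255,288), the rod's far end at (256,144), and the outline bar's far end at (256,129). The carton outline shows at (384,193).

```bash
python3 - <<'E'
from h import *
c=load('w4'); print('screw',onz(c,[(255.5,287)],.143),'rodend',onz(c,[(242,146),(270,146)],.118),'bar end',onz(c,[(248,129),(265,129)],.01), 'block', onz(c,[(228,216),(286,216)],.137))
for ce,n,m in blobs(c,'green',60):
    v,u=np.nonzero(m); p=onz(c,np.c_[u,v],.010); r=cv2.minAreaRect((p*1000).astype(np.float32)); print(ce,n,r)
E
```

```text
screw [[0.46870596 0.02344433]] rodend [[0.46665599 0.07413383]
 [0.47821915 0.07333134]] bar end [[0.46687703 0.07183175]
 [0.4793941  0.07096323]] block [[0.46018969 0.05072545]
 [0.48203184 0.04920829]]
[256.0, 135.1] 256 ((472.4478454589844, 66.64691162109375), (11.026690483093262, 11.938923835754395), 86.03006744384766)
[382.1, 192.0] 5612 ((567.43310546875, 14.13278579711914), (76.58784484863281, 46.394203186035156), 86.62506866455078)
[494.7, 194.6] 2076 ((653.3034057617188, 6.850114822387695), (29.275915145874023, 54.461090087890625), 8.318065643310547)
[238.6, 193.6] 227 ((455.69964599609375, 22.24799346923828), (30.936800003051758, 3.9475669860839844), 85.37151336669922)
[272.6, 193.6] 323 ((482.5421447753906, 20.000221252441406), (31.752334594726562, 6.189018249511719), 86.73370361328125)
```

Request:
{"name": "servo_tool", "arguments": {
  "series": [
    [0,0,0.01,0.002,-0.006,-0.05,0.2],
    [0,0,0.01,0.002,-0.006,-0.1,0.2],
    [0,0,0.01,0.002,-0.006,-0.14,0.2],
    [0,0,0.01,0.002,-0.006,-0.16,0.2],
    [0,0,0.01,0.002,-0.006,-0.17,0.2],
    [0,0,0.01,0.002,-0.006,-0.174,0.2],
    [0,0,0.01,0.002,-0.006,-0.174,0.2],
    [0,0,0.01,0.002,-0.006,-0.174,0.2]
  ]
}}

```text
t: 6.25
tcp_pos: [0.4699, 0.0197, 0.0305]
orientation: [[0.058, 0.998, 0.001], [0.998, -0.058, -0.0], [-0.0, 0.001, -1.0]]
wrist_force: [-0.4, 0.4, -2.6]
grip_width: 0.0274
finger_force: 40.1
```

Request:
{"name": "servo_tool", "arguments": {
  "series": [
    [0,0,0,0,0,-0.002,0.2],
    [0,0,0,0,0,-0.004,0.2],
    [0,0,0,0,0,-0.004,0.2],
    [0,0,0,0,0,-0.004,0.2]
  ]
}}

```text
t: 6.65
tcp_pos: [0.4697, 0.0197, 0.0282]
orientation: [[0.058, 0.998, 0.001], [0.998, -0.058, -0.0], [-0.0, 0.001, -1.0]]
wrist_force: [-0.3, 0.2, 2.6]
grip_width: 0.0273
finger_force: 40.8
```

Contact. I open partly, rise, and move toward the base.

Request:
{"name": "servo_tool", "arguments": {
  "series": [
    [0,0,0,0,0,0,0.4],
    [0,0,0,0,0,0,0.55],
    [0,0,0,0,0,0,0.6],
    [0,0,0,0,0,0.03,0.6],
    [0,0,0,0,0,0.1,0.6],
    [0,0,0,0,0,0.2,0.6],
    [0,0,0,0,0,0.3,0.6],
    [0,0,0,0,0,0.34,0.6]
  ]
}}

```text
t: 7.45
tcp_pos: [0.4705, 0.0196, 0.2022]
orientation: [[0.058, 0.998, 0.007], [0.998, -0.058, -0.001], [-0.001, 0.007, -1.0]]
wrist_force: [0.3, -0.5, -1.4]
grip_width: 0.0514
finger_force: 0.0
```

```bash
python3 - <<'E'
from h import *
c=cap('wrist','w5');a=cap('scene','s5');b=cap('side','d5')
s=arm.get_state(); print(s['t'],s['tcp_pos'])
def C(c,u,v): return cv2.resize(c['frame'][v-30:v+30,u-32:u+32],None,fx=5,fy=5,interpolation=cv2.INTER_CUBIC)
im=np.hstack([C(a,233,182),C(b,320,206)]); w=cv2.resize(c['frame'],(400,300)); 
cv2.imwrite('pics/m5.png',cv2.cvtColor(np.vstack([im[:, :640],np.hstack([w,np.zeros((300,240,3),np.uint8)])]),cv2.COLOR_RGB2BGR))
E
```

```text
7.6 [0.4696546  0.01973583 0.19851435]
```

View pics/m5.png

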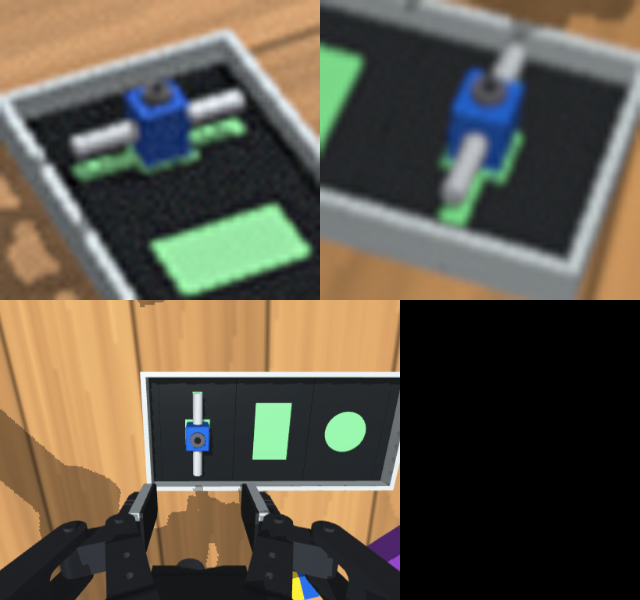

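The clamp sits on its outline, with the screw over the rectangle in all three views. I go to the base next.

Request:
{"name": "servo_tool", "arguments": {
  "series": [
    [0,0,0,-0.01,-0.07,0,0.78],
    [0,0,0,-0.02,-0.16,0,0.78],
    [0,0,0,-0.03,-0.25,0,0.78],
    [0,0,0,-0.04,-0.34,0,0.78],
    [0,0,0,-0.054,-0.43,0,0.78],
    [0,0,0,-0.054,-0.458,-0.05,0.78],
    [0,0,0,-0.054,-0.458,-0.12,0.78],
    [0,0,0,-0.054,-0.458,-0.18,0.78]
  ]
}}

```text
t: 8.4
tcp_pos: [0.4413, -0.2092, 0.1047]
orientation: [[0.06, 0.998, -0.003], [0.998, -0.06, 0.002], [0.002, -0.003, -1.0]]
wrist_force: [0.0, -0.3, 1.0]
grip_width: 0.0667
finger_force: 0.0
```

```bash
python3 - <<'E'
from h import *
c=load('w5')
for ce,n,m in blobs(c,'green',300):
    v,u=np.nonzero(m); p=onz(c,np.c_[u,v],.010); r=cv2.minAreaRect((p*1000).astype(np.float32)); e=cv2.minEnclosingCircle((p*1000).astype(np.float32)); print(ce,n,r,e)
c=cap('wrist','w6'); s=arm.get_state(); print(s['tcp_pos'],s['grip_width'],[(x[0],x[1]) for x in blobs(c,'blue',100)]); cv2.imwrite('pics/w6.png',cv2.cvtColor(c['frame'],cv2.COLOR_RGB2BGR))
E
```

```text
[347.2, 167.6] 3279 ((567.4747314453125, 14.217082977294922), (75.95189666748047, 46.47023010253906), 86.6244125366211) ((567.3944091796875, 14.37880802154541), 44.30453872680664)
[441.5, 168.1] 2121 ((665.3115844726562, 8.514644622802734), (53.90929412841797, 53.7490119934082), 86.66210174560547) ((665.111083984375, 8.83613109588623), 27.437095642089844)
[ 0.4396047  -0.20760868  0.1007704 ] 0.06662407791169764 [([497.8, 164.9], 461), ([258.4, 206.5], 3085)]
```

View pics/w6.png

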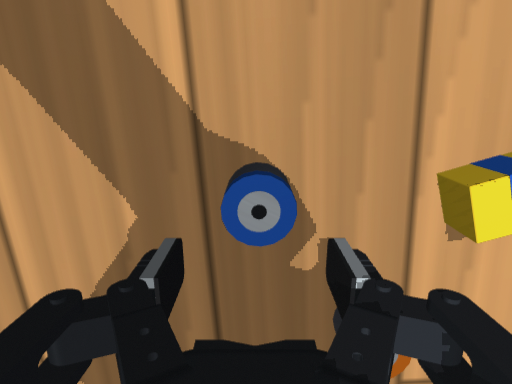

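The base's centre hole is at (259,212), between the fingers. The blue carton is at the right edge, and the orange base's edge shows at (400,365).

```bash
python3 - <<'E'
from h import *
print(onz(load('w6'),[(259,212)],.042)); s=arm.get_state(); print(s['tcp_pos'])
E
```

```text
[[ 0.44390985 -0.20979481]]
[ 0.4396047  -0.20760868  0.1007704 ]
```

Request:
{"name": "servo_tool", "arguments": {
  "series": [
    [0,0,0,0.002,0,-0.03,0.78],
    [0,0,0,0.002,0,-0.09,0.78],
    [0,0,0,0.002,0,-0.14,0.78],
    [0,0,0,0.002,0,-0.17,0.78],
    [0,0,0,0.002,0,-0.18,0.78],
    [0,0,0,0.002,0,-0.18,0.78],
    [0,0,0,0.002,0,-0.18,0.78]
  ]
}}

```text
t: 9.15
tcp_pos: [0.4437, -0.2094, 0.0184]
orientation: [[0.058, 0.998, 0.0], [0.998, -0.058, -0.0], [-0.0, 0.0, -1.0]]
wrist_force: [0.1, 0.4, -0.5]
grip_width: 0.0664
finger_force: 0.0
```

Request:
{"name": "servo_tool", "arguments": {
  "series": [
    [0,0,0,0,0,0,0.6],
    [0,0,0,0,0,0,0.5],
    [0,0,0,0,0,0,0.45],
    [0,0,0,0,0,0,0.45],
    [0,0,0,0,0,0,0.45],
    [0,0,0,0,0,0,0.45]
  ],
  "grip_force": 60
}}

```text
t: 9.75
tcp_pos: [0.4437, -0.2094, 0.0189]
orientation: [[0.058, 0.998, 0.001], [0.998, -0.058, -0.001], [-0.001, 0.001, -1.0]]
wrist_force: [-1.4, 0.5, 7.2]
grip_width: 0.0478
finger_force: 61.4
```

Request:
{"name": "servo_tool", "arguments": {
  "series": [
    [0,0,0,0,0,0.06,0.45],
    [0,0,0,0,0,0.14,0.45],
    [0,0,0,0.03,0.03,0.2,0.45],
    [0,0,0,0.09,0.09,0.2,0.45],
    [0,0,0,0.15,0.15,0.2,0.45],
    [0,0,0,0.21,0.21,0.2,0.45],
    [0,0,0,0.27,0.27,0.2,0.45],
    [0,0,0,0.33,0.33,0.2,0.45]
  ]
}}

```text
t: 10.55
tcp_pos: [0.6092, -0.0426, 0.118]
orientation: [[0.058, 0.998, -0.0], [0.998, -0.058, 0.0], [0.0, -0.0, -1.0]]
wrist_force: [0.7, -0.6, -2.3]
grip_width: 0.0474
finger_force: 63.9
```

Request:
{"name": "servo_tool", "arguments": {
  "series": [
    [0,0,0,0.05,0.05,0,0.45],
    [0,0,0,0.09,0.085,0,0.45],
    [0,0,0,0.113,0.106,0,0.45],
    [0,0,0,0.113,0.106,0,0.45],
    [0,0,0,0.113,0.106,0,0.45],
    [0,0,0,0.113,0.106,0,0.45]
  ]
}}

```text
t: 11.15
tcp_pos: [0.6643, 0.0081, 0.1178]
orientation: [[0.059, 0.998, -0.001], [0.998, -0.059, -0.0], [-0.0, -0.001, -1.0]]
wrist_force: [0.4, 0.3, -1.6]
grip_width: 0.0474
finger_force: 63.7
```

```bash
python3 - <<'E'
from h import *
c=cap('wrist','w7')
s=arm.get_state(); print(s['t'],s['tcp_pos'],s['orientation'].round(3).tolist(),s['grip_width'],s['finger_force'],s['wrist_force'])
cv2.imwrite('pics/w7.png',cv2.cvtColor(c['frame'],cv2.COLOR_RGB2BGR))
E
```

```text
11.2 [0.66438612 0.00800967 0.11794965] [[0.059, 0.998, -0.001], [0.998, -0.059, -0.0], [-0.0, -0.001, -1.0]] 0.047585283494385976 63.666152358055115 [-0.24702826 -0.55636091 -2.02347584]
```

View pics/w7.png

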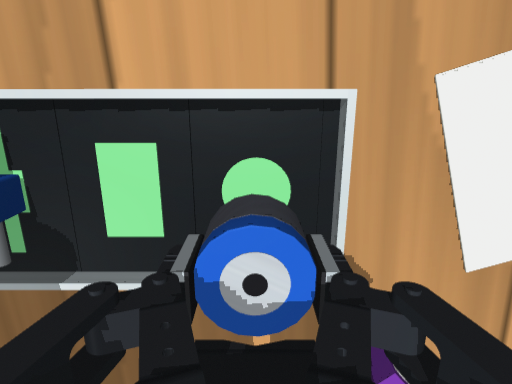

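The held base's top centre is at (255,285). The disc outline shows above it, with its top near (257,158).

```bash
python3 - <<'E'
from h import *
from scipy.optimize import least_squares
c=load('w7'); print('top',onz(c,[(255,285)],.1413))
h=cv2.cvtColor(c['frame'],cv2.COLOR_RGB2HSV)
m=[x for x in blobs(c,'blue',500)][0]; print(m[0],m[1])
for ce,n,m in blobs(c,'green',300):
    v,u=np.nonzero(m); p=onz(c,np.c_[u,v],.010); print(ce,n,cv2.minAreaRect((p*1000).astype(np.float32)))
    if 230<ce[0]<280:
        e=[(uu,v[u==uu].min()) for uu in range(u.min()+2,u.max()-1)]; q=onz(c,np.array(e)-[0,.5],.010)
        f=least_squares(lambda z:np.hypot(*(q-z).T)-.027,[.665,.009]); print('disc',f.x,np.abs(f.fun).max())
E
```

```text
top [[0.6644407  0.00780598]]
[10.2, 196.4] 934
[11.7, 172.4] 377 ((478.49285888671875, 33.337032318115234), (16.49471092224121, 61.844390869140625), 15.616127967834473)
[130.0, 188.8] 5571 ((567.2786865234375, 14.203420639038086), (75.46949768066406, 46.261512756347656), 86.71200561523438)
[256.1, 180.2] 2340 ((666.015869140625, 17.073978424072266), (37.08829879760742, 53.291908264160156), 85.70191955566406)
disc [0.66514899 0.00879588] 0.0004289251919105293
[14.8, 234.0] 499 ((467.53875732421875, -15.003982543945312), (32.38650131225586, 11.668339729309082), 86.86062622070312)
```

Request:
{"name": "servo_tool", "arguments": {
  "series": [
    [0,0,0,0.0015,0.002,-0.05,0.45],
    [0,0,0,0.0015,0.002,-0.1,0.45],
    [0,0,0,0.0015,0.002,-0.14,0.45],
    [0,0,0,0.0015,0.002,-0.16,0.45],
    [0,0,0,0.0015,0.002,-0.17,0.45],
    [0,0,0,0.0015,0.002,-0.174,0.45],
    [0,0,0,0.0015,0.002,-0.176,0.45],
    [0,0,0,0.0015,0.002,-0.176,0.45]
  ]
}}

```text
t: 12.0
tcp_pos: [0.6661, 0.0097, 0.0306]
orientation: [[0.058, 0.998, 0.001], [0.998, -0.058, -0.0], [-0.0, 0.001, -1.0]]
wrist_force: [-0.1, -0.1, -3.5]
grip_width: 0.0474
finger_force: 63.7
```

Request:
{"name": "servo_tool", "arguments": {
  "series": [
    [0,0,0,-0.0018,-0.0018,-0.002,0.45],
    [0,0,0,-0.0018,-0.0018,-0.004,0.45],
    [0,0,0,-0.0018,-0.0018,-0.004,0.45],
    [0,0,0,-0.0018,-0.0018,-0.004,0.45]
  ]
}}

```text
t: 12.4
tcp_pos: [0.665, 0.0087, 0.029]
orientation: [[0.058, 0.998, 0.001], [0.998, -0.058, -0.0], [-0.0, 0.001, -1.0]]
wrist_force: [-3.8, -0.2, 5.0]
grip_width: 0.0475
finger_force: 64.6
```

Request:
{"name": "servo_tool", "arguments": {
  "series": [
    [0,0,0,0,0,0,0.62],
    [0,0,0,0,0,0,0.7],
    [0,0,0,0,0,0,0.7],
    [0,0,0,0,0,0.03,0.7],
    [0,0,0,0,0,0.1,0.7],
    [0,0,0,0,0,0.2,0.7],
    [0,0,0,0,0,0.3,0.7],
    [0,0,0,0,0,0.34,0.7]
  ]
}}

```text
t: 13.2
tcp_pos: [0.666, 0.0088, 0.2049]
orientation: [[0.058, 0.998, 0.009], [0.998, -0.058, -0.001], [-0.001, 0.009, -1.0]]
wrist_force: [0.8, -0.5, 0.3]
grip_width: 0.06
finger_force: 0.0
```

Request:
{"name": "servo_tool", "arguments": {
  "series": [
    [0,0,-0.14,-0.02,-0.06,0,0.8],
    [0,0,-0.28,-0.04,-0.12,0,0.8],
    [0,0,-0.42,-0.06,-0.18,0,0.8],
    [0,0,-0.56,-0.08,-0.24,0,0.8],
    [0,0,-0.7,-0.1,-0.3,0,0.8],
    [0,0,-0.84,-0.12,-0.36,0,0.8],
    [0,0,-0.98,-0.14,-0.42,0,0.8],
    [0,0,-1,-0.15,-0.46,0,0.8]
  ]
}}

```text
t: 14.0
tcp_pos: [0.589, -0.2231, 0.1991]
orientation: [[0.896, 0.443, 0.001], [0.443, -0.896, -0.001], [0.0, 0.001, -1.0]]
wrist_force: [0.2, 0.2, 0.3]
grip_width: 0.0685
finger_force: 0.0
```

Request:
{"name": "servo_tool", "arguments": {
  "series": [
    [0,0,-0.12,0,0,0,0.8],
    [0,0,-0.21,0,0,0,0.8],
    [0,0,-0.21,0,0,0,0.8]
  ]
}}

```text
t: 14.3
tcp_pos: [0.5898, -0.2213, 0.1989]
orientation: [[0.97, 0.242, 0.001], [0.242, -0.97, -0.001], [0.001, 0.001, -1.0]]
wrist_force: [0.3, 0.6, 0.3]
grip_width: 0.0683
finger_force: 0.0
```

```bash
python3 - <<'E'
from h import *
c=cap('wrist','w8');b=cap('side','d8')
s=arm.get_state(); print(s['t'],s['tcp_pos'],np.degrees(np.arctan2(s['orientation'][1,0],s['orientation'][0,0])),s['grip_width'])
im=np.hstack([cv2.resize(c['frame'],(400,300)),cv2.resize(b['frame'][150:240,200:320],(400,300),interpolation=cv2.INTER_CUBIC)])
cv2.imwrite('pics/m8.png',cv2.cvtColor(im,cv2.COLOR_RGB2BGR))
E
```

```text
14.4 [ 0.58987386 -0.22108765  0.19859056] 14.206071127711754 0.06848872687314643
```

View pics/m8.png

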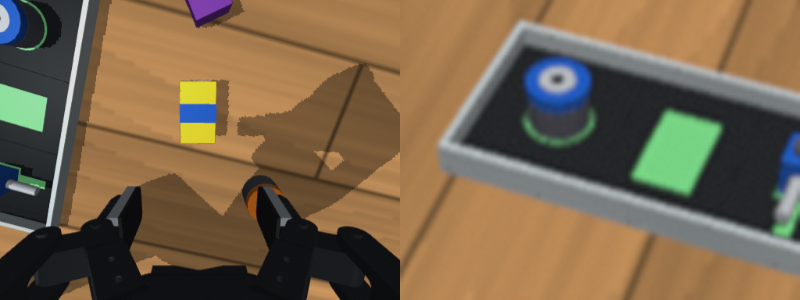

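The base stands within its ring. The carton is at (198,112) in the half-scaled wrist view, lengthwise along the tool x axis.

```bash
python3 - <<'E'
from h import *
c=load('w8'); h=cv2.cvtColor(c['frame'],cv2.COLOR_RGB2HSV)
m=cv2.inRange(h,(22,120,130),(34,255,255))|cv2.inRange(h,*R['blue']); m[:,:190]=0;m[:,330:]=0;m[:60]=0;m[200:]=0
m=cv2.morphologyEx(m,cv2.MORPH_CLOSE,np.ones((3,3))); v,u=np.nonzero(m); print(len(u),u.min(),u.max(),v.min(),v.max())
p=onz(c,np.c_[u,v],.04); r=cv2.minAreaRect((p*1000).astype(np.float32)); print(r); print(cv2.minAreaRect(np.c_[u,v].astype(np.float32)))
b=[x for x in blobs(c,'blue',200) if 200<x[0][0]<300][0]; v,u=np.nonzero(b[2]); p=onz(c,np.c_[u,v],.04); print('band',b[0],p.mean(0),cv2.minAreaRect((p*1000).astype(np.float32)))
for n in ('scene0','side0'):
  a=load(n); print(tri(c,b[0],a,(176.2,236.7) if n=='scene0' else (289.2,130)))
E
```

```text
3669 230 276 104 183
((618.7792358398438, -212.88136291503906), (71.61907958984375, 42.13195037841797), 14.042501449584961)
((252.99996948242188, 143.5), (78.99998474121094, 45.99999237060547), 90.0)
band [252.9, 144.9] [ 0.6186323  -0.21289578] ((618.9638061523438, -212.83349609375), (20.863418579101562, 42.132896423339844), 14.054265022277832)
[ 0.61816594 -0.21198824  0.03323214]
[ 0.61621313 -0.21372971  0.03747022]
```

Request:
{"name": "servo_tool", "arguments": {
  "series": [
    [0,0,0,0.058,0.016,-0.06,0.8],
    [0,0,0,0.058,0.016,-0.14,0.8],
    [0,0,0,0.058,0.016,-0.22,0.8],
    [0,0,0,0.058,0.016,-0.3,0.8],
    [0,0,0,0.058,0.016,-0.345,0.8],
    [0,0,0,0.058,0.016,-0.36,0.8],
    [0,0,0,0.058,0.016,-0.36,0.8],
    [0,0,0,0.058,0.016,-0.36,0.8]
  ]
}}

```text
t: 15.2
tcp_pos: [0.6196, -0.2135, 0.0195]
orientation: [[0.97, 0.244, 0.002], [0.244, -0.97, -0.001], [0.002, 0.002, -1.0]]
wrist_force: [0.5, -0.3, 0.7]
grip_width: 0.0681
finger_force: 0.0
```

Request:
{"name": "servo_tool", "arguments": {
  "series": [
    [0,0,0,0,0,0,0.6],
    [0,0,0,0,0,0,0.45],
    [0,0,0,0,0,0,0.38],
    [0,0,0,0,0,0,0.38],
    [0,0,0,0,0,0,0.38],
    [0,0,0,0,0,0,0.38]
  ],
  "grip_force": 30
}}

```text
t: 15.8
tcp_pos: [0.6194, -0.2134, 0.0193]
orientation: [[0.97, 0.243, 0.002], [0.243, -0.97, -0.001], [0.002, 0.002, -1.0]]
wrist_force: [-0.6, 0.2, 6.6]
grip_width: 0.0412
finger_force: 31.8
```

Request:
{"name": "servo_tool", "arguments": {
  "series": [
    [0,0,0,0,0,0.06,0.38],
    [0,0,0,0,0,0.14,0.38],
    [0,0,0.1,-0.01,0.04,0.2,0.38],
    [0,0,0.24,-0.03,0.1,0.2,0.38],
    [0,0,0.38,-0.05,0.16,0.2,0.38],
    [0,0,0.52,-0.06,0.22,0.2,0.38],
    [0,0,0.66,-0.08,0.28,0.2,0.38],
    [0,0,0.8,-0.09,0.36,0.2,0.38]
  ]
}}

```text
t: 16.6
tcp_pos: [0.5731, -0.0327, 0.1181]
orientation: [[0.464, 0.886, 0.0], [0.886, -0.464, -0.0], [-0.0, 0.0, -1.0]]
wrist_force: [0.1, -0.1, -1.0]
grip_width: 0.0417
finger_force: 31.2
```

Request:
{"name": "servo_tool", "arguments": {
  "series": [
    [0,0,0.14,-0.01,0.05,0,0.38],
    [0,0,0.28,-0.013,0.08,0,0.38],
    [0,0,0.4,-0.013,0.095,0,0.38],
    [0,0,0.41,-0.013,0.095,0,0.38],
    [0,0,0.41,-0.013,0.095,0,0.38],
    [0,0,0.41,-0.013,0.095,0,0.38]
  ]
}}

```text
t: 17.2
tcp_pos: [0.5674, 0.0138, 0.1178]
orientation: [[0.061, 0.998, 0.0], [0.998, -0.061, -0.0], [-0.0, 0.0, -1.0]]
wrist_force: [0.2, 0.6, -1.1]
grip_width: 0.0415
finger_force: 31.2
```

```bash
python3 - <<'E'
from h import *
c=cap('wrist','w9')
s=arm.get_state(); print(s['t'],s['tcp_pos'],np.degrees(np.arctan2(s['orientation'][1,0],s['orientation'][0,0])),s['grip_width'],s['finger_force'],s['wrist_force'])
cv2.imwrite('pics/w9.png',cv2.cvtColor(c['frame'],cv2.COLOR_RGB2BGR))
E
```

```text
17.25 [0.56738531 0.01373151 0.11783773] 86.49621695049493 0.04176471159682784 31.233614087104797 [ 0.01979214  0.15250933 -1.19016808]
```

View pics/w9.png

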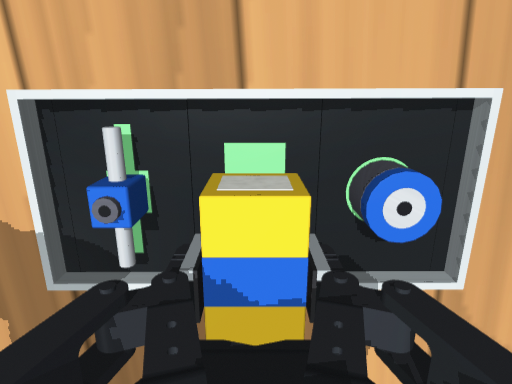

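The held carton's far top edge is near row 196 and its band spans rows 258 to 306. The outline's far edge is at row 143. The clamp's screw is at (104,211) and the base's hole at (404,208).

```bash
python3 - <<'E'
from h import *
c=load('w9'); z=.1385
print('far edge',onz(c,[(201,195),(308,195)],z),'band',onz(c,[(255,258),(255,306)],z))
print('outline far',onz(c,[(224,143),(285,143)],.01))
print('screw',onz(c,[(104.5,211)],.054),'hole',onz(c,[(404,208)],.052))
g=c['frame'].astype(int); print([tuple(g[r,230]) for r in range(188,202,2)])
E
```

```text
far edge [[0.54980822 0.05043926]
 [0.58915402 0.0480488 ]] band [[0.56812067 0.02364755]
 [0.56681637 0.0020281 ]]
outline far [[0.54682264 0.05326086]
 [0.59245571 0.0504901 ]]
screw [[0.46985945 0.01938198]] hole [[0.66524628 0.00889141]]
[(np.int64(173), np.int64(175), np.int64(169)), (np.int64(192), np.int64(177), np.int64(138)), (np.int64(165), np.int64(137), np.int64(29)), (np.int64(165), np.int64(138), np.int64(29)), (np.int64(242), np.int64(219), np.int64(47)), (np.int64(249), np.int64(239), np.int64(55)), (np.int64(249), np.int64(240), np.int64(55))]
```

Request:
{"name": "servo_tool", "arguments": {
  "series": [
    [0,0,0.003,0,0.0015,-0.05,0.38],
    [0,0,0.003,0,0.0015,-0.1,0.38],
    [0,0,0.003,0,0.0015,-0.14,0.38],
    [0,0,0.003,0,0.0015,-0.16,0.38],
    [0,0,0.003,0,0.0015,-0.17,0.38],
    [0,0,0.003,0,0.0015,-0.174,0.38],
    [0,0,0.003,0,0.0015,-0.175,0.38],
    [0,0,0.003,0,0.0015,-0.175,0.38]
  ]
}}

```text
t: 18.05
tcp_pos: [0.5677, 0.015, 0.031]
orientation: [[0.055, 0.998, 0.001], [0.998, -0.055, -0.0], [-0.0, 0.001, -1.0]]
wrist_force: [-0.1, -0.5, -1.0]
grip_width: 0.0414
finger_force: 31.2
```

Request:
{"name": "servo_tool", "arguments": {
  "series": [
    [0,0,-0.003,-0.0006,-0.0006,-0.002,0.38],
    [0,0,-0.003,-0.0006,-0.0006,-0.004,0.38],
    [0,0,-0.003,-0.0006,-0.0006,-0.004,0.38],
    [0,0,-0.003,-0.0006,-0.0006,-0.004,0.38]
  ]
}}

```text
t: 18.45
tcp_pos: [0.5672, 0.0147, 0.0293]
orientation: [[0.058, 0.998, 0.001], [0.998, -0.058, -0.0], [-0.0, 0.001, -1.0]]
wrist_force: [-3.1, 0.2, 6.4]
grip_width: 0.0412
finger_force: 32.0
```

Request:
{"name": "servo_tool", "arguments": {
  "series": [
    [0,0,0,0,0,0,0.52],
    [0,0,0,0,0,0,0.62],
    [0,0,0,0,0,0,0.62],
    [0,0,0,0,0,0.03,0.62],
    [0,0,0,0,0,0.1,0.62],
    [0,0,0,0,0,0.2,0.62],
    [0,0,0,0,0,0.3,0.62],
    [0,0,0,0,0,0.36,0.62]
  ]
}}

```text
t: 19.25
tcp_pos: [0.5676, 0.0147, 0.2123]
orientation: [[0.058, 0.998, 0.005], [0.998, -0.058, -0.001], [-0.001, 0.005, -1.0]]
wrist_force: [0.1, 0.9, 0.1]
grip_width: 0.0531
finger_force: 0.0
```

Request:
{"name": "servo_tool", "arguments": {
  "series": [
    [0,0,0,0,-0.05,0,0.62],
    [0,0,0,0,-0.08,0,0.62],
    [0,0,0,0,-0.08,0,0.62],
    [0,0,0,0,-0.08,0,0.62]
  ]
}}

```text
t: 19.65
tcp_pos: [0.5667, -0.0251, 0.2073]
orientation: [[0.059, 0.998, -0.002], [0.998, -0.059, 0.001], [0.001, -0.002, -1.0]]
wrist_force: [0.0, 1.3, 0.9]
grip_width: 0.053
finger_force: 0.0
```

```bash
python3 - <<'E'
from h import *
c=cap('wrist','w10');b=cap('side','d10')
s=arm.get_state(); print(s['t'],s['tcp_pos'],s['wrist_force'])
im=np.hstack([cv2.resize(c['frame'],(400,300)),cv2.resize(b['frame'],(400,300))])
cv2.imwrite('pics/m10.png',cv2.cvtColor(im,cv2.COLOR_RGB2BGR))
h=cv2.cvtColor(c['frame'],cv2.COLOR_RGB2HSV)
m=cv2.inRange(h,(22,120,180),(34,255,255))|cv2.inRange(h,*R['blue']); m=cv2.morphologyEx(m,cv2.MORPH_CLOSE,np.ones((5,5)))
n,l,st,ce=cv2.connectedComponentsWithStats(m)
for i in range(1,n):
    if st[i,4]>200:
        v,u=np.nonzero(l==i); p=onz(c,np.c_[u,v],.05); print(ce[i].round(),st[i,4],cv2.minAreaRect((p*1000).astype(np.float32)))
E
```

```text
19.75 [ 0.56682406 -0.02457501  0.20763795] [0.15262022 0.23719793 0.67719861]
[253. 133.] 3819 ((567.27685546875, 14.638769149780273), (70.86045837402344, 43.43526840209961), 86.675048828125)
[361. 133.] 1869 ((664.7021484375, 8.671895980834961), (49.622867584228516, 52.49039840698242), 86.67134857177734)
[151. 133.] 1026 ((475.0494079589844, 20.100927352905273), (30.154869079589844, 36.176082611083984), 86.66765594482422)
```

View pics/m10.png

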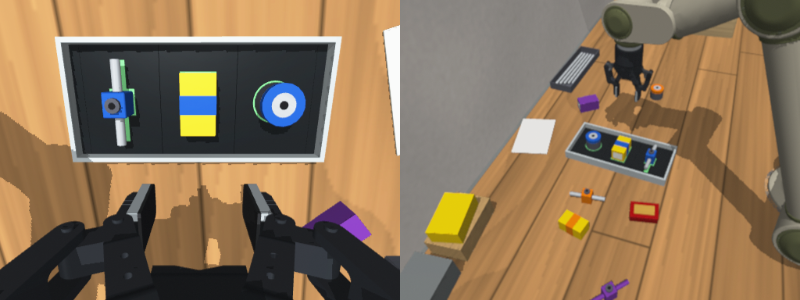

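All three parts stand upright on their outlines: carton at (0.5673, 0.0146) with yaw 86.7°, base at (0.6647, 0.0087), clamp screw over its rectangle. They are within about 0.5 mm and in line with the tray. The look-alikes and the tin have not moved, so I hand the job in.

```bash
python3 -c "
from rig import arm
print(arm.finish_job())"
```

```text
the job is handed in; nothing more can be done
None
```

The job is handed in: the blue clamp, blue-topped base and blue-banded carton stand upright, centred and lengthwise on their outlines, placed in that order by about 19 s on the robot's clock, with the look-alikes and red tin left where they lay.

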